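# Seat a bronze casting on the sloped bed against its ledge and end stop

## Task

Lay the bronze casting flat on the sloped bed of the green fixture, boss end towards the end stop but clearly short of it (at least 2 cm), then slide it so that its long edge rests along the bottom ledge and its boss end just touches the stop, and let go. The stop is only lightly clamped at its setting: feel for it and do not push it along. Leave the hammer, the chisel and the tin where they are.

Things in the scene. Friction and masses are not known exactly. Their poses are not given: they have to be found in the camera images.
- casting: bronze casting, 0.65 kg: foot plate 110 x 46 x 10 mm; on it a lengthwise upright rib to grip, 10 mm thick, 10 to 40 mm above the underside, x = -50 to 26 mm, centred in width; at the +x end a round boss 28 mm across, axis at x = 40 mm, top 28 mm above the underside. Origin: centre of the underside; x along it towards the boss, y across, z up out of the plate
- boss_end (a point): point on the casting: middle of the lower edge of the foot plate's end face at the boss end (55 mm from the casting's origin along its x); axes as the casting
- bed: sloped steel bed on the green fixture, tilted 22 degrees, low side roughly towards the robot. Origin: mid-length, where surface and inner face of the bottom ledge meet, 60 mm above the bench. x up the slope (surface 0 to 66 mm), y along the ledge towards the end stop (surface -130 to 130 mm), z square out of the surface. Ledge: x = -10 to 0, 7 mm high, full length
- stop_face (a point): foot of the end stop's face that the casting must meet (it looks to the bed's -y), 23 mm up the slope from the ledge, at the bed surface; axes as the bed. The stop is a dark steel block, 60 mm up the slope, 24 mm along the bed, 20 mm high, with an 18 mm knob on top reaching 35 mm above the bed
- stop (a joint): position of the end stop along the bed (m): 0 = its face at y = 95 mm of the bed, growing as it stands farther towards the bed's middle, at most 0.06. Held by friction of about 30 N
- hammer: bystander: hammer lying on the bench beyond the work, about 300 mm long, origin at the middle of its underside
- chisel: bystander: dark steel chisel lying on the bench left of the fixture, about 180 mm long and 14 mm thick, origin under its shank
- tin: bystander: open metal tin, 72 mm in diameter and 85 mm high, origin under its centre
There are look-alikes about, which are no part of the job. What is meant by the casting is not white, and is the larger of those in its own colour.

How it is judged:
By the outcome, as a careful person would: the job done as asked, in the order asked, and still so for the second after the job is handed in, with the robot touching nothing.
It also fails if it takes over 45 s, if anything falls off the work surface, if the arm or the gripper's body presses on something with over 40 N, if the wrist force passes 120 N, or if a joint passes its speed limit or range.

## Robot

A 7-joint arm with a two-finger parallel gripper is mounted at the origin on the work surface. World frame = base frame: x ahead of the robot, y to its left, z up, the work surface at z = 0. Lengths are in m, angles in degrees, forces in N, time in s.
With the tool pointing down it reaches from about 0.4 to 0.9 m from the base axis. Payload 5.5 kg.
Tool frame: the origin (TCP) lies between the finger pads; the fingertips stand 8 mm ahead of it and the grasp point (between the pads) lies 11 mm behind it (arm.nose_length is the distance from the TCP to the fingertips, in m); z points along the fingers, y is the line along which they close (so a half turn about z gives the same grasp; the last joint's range is limited). The gripper opens to 85 mm and grips with 20 to 120 N. Pads are 22 mm wide; open, the fingers measure 114 mm over their backs; the gripper's body (76 mm by 85 mm) begins 54 mm behind the grasp point. The pads swing forward as they close: fully open they stand 13 mm farther back than shut.
Start: joints at [-58.602, 28.699, -24.465, 88.831, 12.651, 65.22, -12.049], TCP at [0.183, 0.624, 0.239] pointing down, gripper open.
Joint ranges: [-164.97, 164.97], [-17.58, 116.51], [-87.97, 89.64], [11.32, 138.91], [-80.73, 260.73], [10.89, 115.49], [-147.41, 147.41]. Speed limits (degrees/s): [147.25, 147.25, 180, 180, 180, 180, 180].

## Interface

Orientations are given as [roll, pitch, yaw] about the fixed x, y, z axes, in that order (R = Rz(yaw) Ry(pitch) Rx(roll)).
In Python, from plant import arm, fingers, kinematics, viewer, order gives the robot as it stands. Calls block until the motion is done:
- arm.move_to(position, orientation): joint-space move of the TCP to a pose.
- arm.movel(position, rot=None, feed=0.15): straight line of the TCP; rot=None keeps the orientation; feed is the mean speed in m/s.
- arm.move_j(angles): joint-space move.
- fingers.set_gripper(opening, newtons=None): finger opening in m; newtons is the grip in N (None keeps the last); returns when the fingers have stopped.
- arm.hold(seconds).
- kinematics.ik(position, orientation): joint angles nearest the present ones, or None.
- arm.get_state(): the state.
- viewer.capture(name): name is "scene" or "top" or "wrist"; returns the picture (480x640x3 uint8, red, green, blue); there is no depth.
- viewer.calibration(name): a dict with "K" (3x3 intrinsics, pixels), "distortion" ([k1, k2, p1, p2, k3] as OpenCV has them; the pictures are not rectified), "R" (3x3) and "t" (3): a world point X has camera coordinates R X + t; the wrist camera has in their place "T_tool_cam" (4x4, takes a point from camera to tool coordinates, whose origin is the TCP and whose axes are the flange's). Camera axes: x right, y down, z forward; pixel columns grow to the right and rows downward; lengths in m; the calibration is good to about 2 mm. A picture is of the moment at which its call begins: read the wrist's pose just before it. calibration takes no time and is no camera call.
A pose or a line that the arm cannot do raises arm.Unreachable and nothing moves.
- order.close_job(): hands the job in; it is judged then, once.
The state is a dict: "time": time; "joint_positions": joint angles; "qvel": joint speeds; "effort": joint torques, N m; "position": TCP position; "ee_rot": TCP orientation; "ft_force": force on the tool from outside, world axes, zero at the start; "moment": the same for the moment, N m; "finger_gap": finger opening in m; "gripper_force": force on a finger pad.
Only numpy, scipy, OpenCV 4.12 (cv2) and the standard library are available. Lean on these libraries where they do the work, as an engineer would, in place of code of your own. Each camera call takes 0.05 s, during which the arm holds its last target. There are 200 camera calls.

## Working session

There is one attempt and no reset: what is moved stays moved. The work goes in short steps, each a Python script; the robot and the scene stay as the last script left them, time stands still between calls to the robot, and variables do not carry over. Pictures are saved under pics/ and viewed, at most 10 in all, crops included, and the job is handed in when it is done.

```bash
ls; mkdir -p pics
python3 - <<'E'
from plant import viewer,arm
import cv2
for n in("scene","top"):
    im=viewer.capture(n); cv2.imwrite(f"pics/{n}0.png",im[:,:,::-1]); c=viewer.calibration(n); print(n,{k:__import__('numpy').round(v,4).tolist() for k,v in c.items()})
print(viewer.calibration("wrist"))
print(arm.get_state())
E
```

```text
pics
scene {'K': [[535.0092, 0.0, 316.9362], [0.0, 535.0092, 234.472], [0.0, 0.0, 1.0]], 'distortion': [0.0479, 0.0, 0.0, 0.0, 0.0], 'R': [[0.7474, 0.664, 0.0225], [0.3741, -0.3927, -0.8402], [-0.549, 0.6363, -0.5419]], 't': [-0.4494, -0.1379, 1.5485]}
top {'K': [[617.6095, 0.0, 315.8733], [0.0, 617.6095, 239.3245], [0.0, 0.0, 1.0]], 'distortion': [-0.1771, 0.0, 0.0, 0.0, 0.0], 'R': [[-0.0069, -1.0, 0.0026], [-0.9818, 0.0062, -0.1897], [0.1896, -0.0039, -0.9818]], 't': [-0.0036, 0.5743, 1.418]}
{'K': array([[383.11059215,   0.        , 321.15270885],
       [  0.        , 383.11059215, 241.53175736],
       [  0.        ,   0.        ,   1.        ]]), 'distortion': array([-0.05922282,  0.        ,  0.        ,  0.        ,  0.        ]), 'T_tool_cam': array([[-5.68578000e-04, -9.60773149e-01, -2.77334875e-01,
         7.09561447e-02],
       [ 9.99999645e-01, -3.73776730e-04, -7.55271591e-04,
         1.55398389e-03],
       [ 6.21983342e-04, -2.77335206e-01,  9.60773020e-01,
        -1.35436416e-01],
       [ 0.00000000e+00,  0.00000000e+00,  0.00000000e+00,
         1.00000000e+00]])}
{'time': 0.1, 'joint_positions': array([-58.60056453,  28.74955277, -24.45303843,  88.8840969 ,
        12.65107161,  65.21994618, -12.05069155]), 'qvel': array([-0.00354612, -0.08077391, -0.08020583, -0.18732957, -0.01722768,
       -0.14248811, -0.07613672]), 'effort': array([-1.03884164e-02, -5.70810127e+01, -5.83800092e+00, -2.81747568e+01,
        1.05631791e-02,  5.58492015e-03, -6.36467391e-06]), 'position': array([0.18252544, 0.62322146, 0.23835898]), 'ee_rot': array([-1.79899581e+02, -3.21889593e-03,  1.63680892e+02]), 'ft_force': array([-0.18406051,  1.00522483, -0.70662582]), 'moment': array([-0.01808739, -0.04565851, -0.00973921]), 'gripper_force': 0.0, 'finger_gap': 0.08547184253651023}
```

View pics/scene0.png

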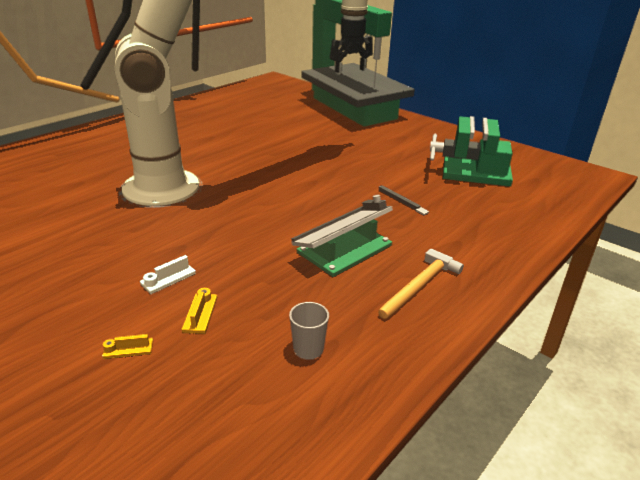

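View pics/top0.png

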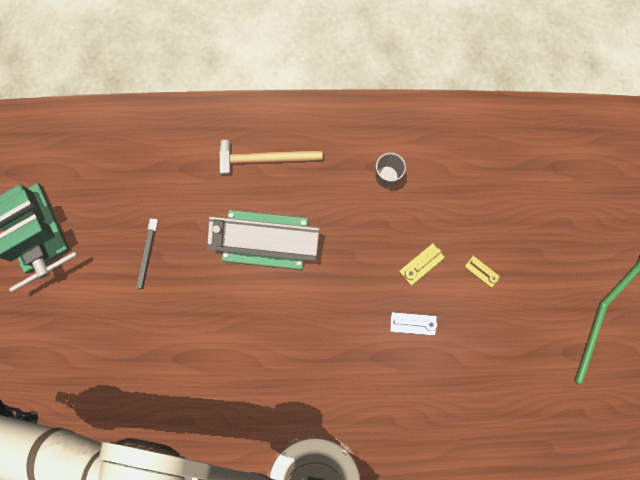

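The scene shows the yellow (bronze) castings; the larger is at top (422,265) with its boss at (411,273). The bed is centred at about top (264,238), with the stop on the left (+y) at (216,232). Next I'll get rough positions and reach.

```bash
cat > h.py <<'E'
import numpy as np, cv2
from scipy.spatial.transform import Rotation as Ro
from plant import arm,fingers,kinematics,viewer,order
def eul(x,y,z): return Ro.from_matrix(np.c_[x,y,z]).as_euler('xyz',degrees=True)
def pose(name,st=None):
    c=viewer.calibration(name)
    if name!="wrist": return c,c["R"].T,-c["R"].T@c["t"]
    T=c["T_tool_cam"]; R=Ro.from_euler('xyz',st["ee_rot"],degrees=True).as_matrix()
    return c,R@T[:3,:3],R@T[:3,3]+st["position"]
def rays(p,px):
    c,R,o=p; u=cv2.undistortPoints(np.array(px,float).reshape(-1,1,2),c["K"],c["distortion"])[:,0]
    return o,np.c_[u,np.ones(len(u))]@R.T
def onplane(p,px,n,d):            # plane n.X=d
    o,r=rays(p,px); n=np.array(n,float); return o+r*((d-n@o)/(r@n))[:,None]
def project(p,X):
    c,R,o=p; return cv2.projectPoints((np.atleast_2d(X)-o)@R,np.zeros(3),np.zeros(3),c["K"],c["distortion"])[0][:,0]
def shot(name,file):
    st=arm.get_state(); p=pose(name,st); im=viewer.capture(name)[:,:,::-1].copy(); cv2.imwrite(f"pics/{file}.png",im); return p,im
def yellow(im):
    h=cv2.cvtColor(im,cv2.COLOR_BGR2HSV); return cv2.inRange(h,(20,110,60),(35,255,255))
E
python3 - <<'E'
from h import *
p=pose("top"); im=cv2.imread("pics/top0.png")
for c in cv2.findContours(yellow(im),0,2)[0]:
    if cv2.contourArea(c)>150:
        r=cv2.minAreaRect(c); print(r,onplane(p,[r[0]],[0,0,1],.012).round(3))
print("cast boss",onplane(p,[[411,273]],[0,0,1],.028).round(3))
# bed corners, top: far edge z~.085, near .060
print(onplane(p,[[318,259],[209,247]],[0,0,1],.065).round(3),onplane(p,[[318,229],[209,217]],[0,0,1],.085).round(3))
s=.3746;c=.9272
for P,R in(([.50,.10,.28],eul([0,0,0] and 0 or [-1,0,0],[0,1,0],[0,0,-1])),([.42,-.17,.22],eul([-1,0,0],[0,1,0],[0,0,-1])),([.5,.1,.1],eul([0,1,0],[c,0,s],[s,0,-c])),([.5,.1,.1],eul([0,-1,0],[-c,0,-s],[s,0,-c]))):
    print(R.round(),kinematics.ik(P,R))
E
```

```text
((481.9404296875, 271.359375), (34.43083190917969, 14.052627563476562), 37.30394744873047) [[ 0.499 -0.417  0.012]]
((421.908447265625, 263.66583251953125), (19.20821189880371, 45.311676025390625), 50.710594177246094) [[ 0.52  -0.267  0.012]]
cast boss [[ 0.495 -0.237  0.028]]
[[ 0.525 -0.012  0.065]
 [ 0.555  0.247  0.065]] [[ 0.593 -0.012  0.085]
 [ 0.624  0.245  0.085]]
[180.   0. 180.] [ -6.43927839  10.47892508  -8.92078308 106.46360798   1.81078264
  63.19298636  73.96953034]
[180.   0. 180.] [ -4.31807373   8.29208805  25.10185929 118.53006676  -4.33551387
  54.02965914 113.10296703]
[158.   0.  90.] [-21.84040185  16.38947922   2.92596189 133.32388821  33.72000518
  11.30183132 -51.23733029]
[-158.    0.  -90.] [ -2.61712803  17.34809495 -18.39093802 132.7137624   52.79929261
  15.74535554 111.35913932]
```

Run:
```python
from h import *
import json
D=eul([0,1,0],[1,0,0],[0,0,-1])
def look(P,f,R=D):
    arm.move_to(P,R); arm.hold(.15)
    s=arm.get_state(); json.dump({k:np.array(s[k]).tolist() for k in("position","ee_rot")},open(f+".json","w"))
    p,im=shot("wrist",f); print(f,s["time"],s["position"].round(3)); return p,im
look([.55,.14,.28],"bed1")
x=np.array([-.64,.77,0]);x/=np.linalg.norm(x)
p,im=look([.52,-.267,.17],"cast1",eul(x,np.cross([0,0,-1],x),[0,0,-1]))
for c in cv2.findContours(yellow(im),0,2)[0]:
    if cv2.contourArea(c)>500: r=cv2.minAreaRect(c); print(r,onplane(p,[r[0]],[0,0,1],.01).round(4))
```

```text
bed1 2.4333 [0.55  0.141 0.28 ]
cast1 4.1917 [ 0.521 -0.266  0.17 ]
```

View pics/bed1.png

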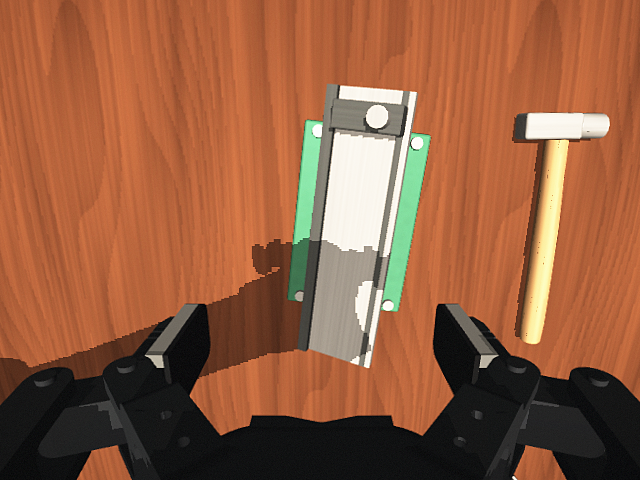

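View pics/cast1.png

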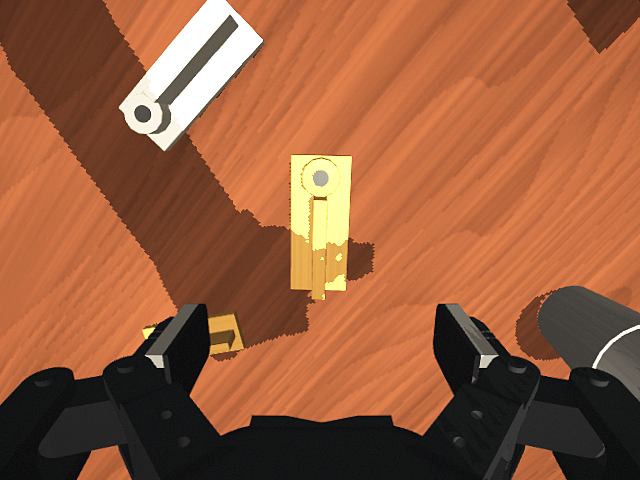

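Wrist view: casting plate corners near (291,155),(352,156),(347,291),(291,290), with the boss at (321,178). The bed has its ledge on the left, from (332,86) to (305,349), and the stop face edge at about row 133. I'll zoom in on the bed and measure the casting.

Run:
```python
from h import *
import json
p=pose("wrist",json.load(open("cast1.json"))); im=cv2.imread("pics/cast1.png")
P=onplane(p,[[291,155],[352,156],[347.5,291],[291,290]],[0,0,1],.01).round(4); print(P)
print("len",np.linalg.norm(P[0]-P[3]),np.linalg.norm(P[1]-P[2]),"wid",np.linalg.norm(P[0]-P[1]),np.linalg.norm(P[2]-P[3]))
print("centre",P.mean(0)); 
for i,j in((3,0),(2,1)): d=P[j]-P[i]; print(np.degrees(np.arctan2(d[1],d[0])))
print("boss",onplane(p,[[321,178]],[0,0,1],.028), "rib top end",onplane(p,[[320,199],[318,300]],[0,0,1],.04))
b=cv2.imread("pics/bed1.png"); a=cv2.resize(b[75:180,290:440],None,fx=5.3,fy=5.3,interpolation=0)
cv2.imwrite("pics/crop.png",a[:560])
```

```text
[[ 0.4693 -0.2379  0.01  ]
 [ 0.5052 -0.2089  0.01  ]
 [ 0.575  -0.2946  0.01  ]
 [ 0.5381 -0.3241  0.01  ]]
len 0.11028998141263785 0.11052841263675142 wid 0.04614986457184895 0.04724256555268772
centre [ 0.5219   -0.266375  0.01    ]
128.59490227277706
129.16175080770867
boss [[ 0.49650505 -0.2351059   0.028     ]] rib top end [[ 0.50443834 -0.24571904  0.04      ]
 [ 0.55256243 -0.30589481  0.04      ]]
```

View pics/crop.png

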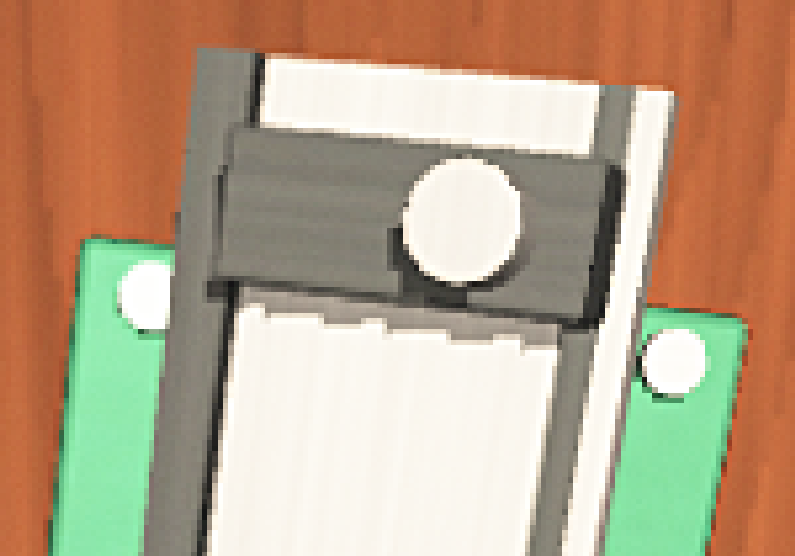

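Crop: the ledge top's inner edge at its far end is at about pixel (337.5,85), and the bed surface's upper edge there is at (403,91.6). The stop top's front edge runs (331.5,129)→(399,136). Next I'll check the near end.

Run:
```python
import cv2
b=cv2.imread("pics/bed1.png"); a=cv2.resize(b[280:380,285:400],None,fx=6,fy=6,interpolation=0)
cv2.imwrite("pics/crop2.png",cv2.convertScaleAbs(a,alpha=1.3))
```

```text
(no output)
```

View pics/crop2.png

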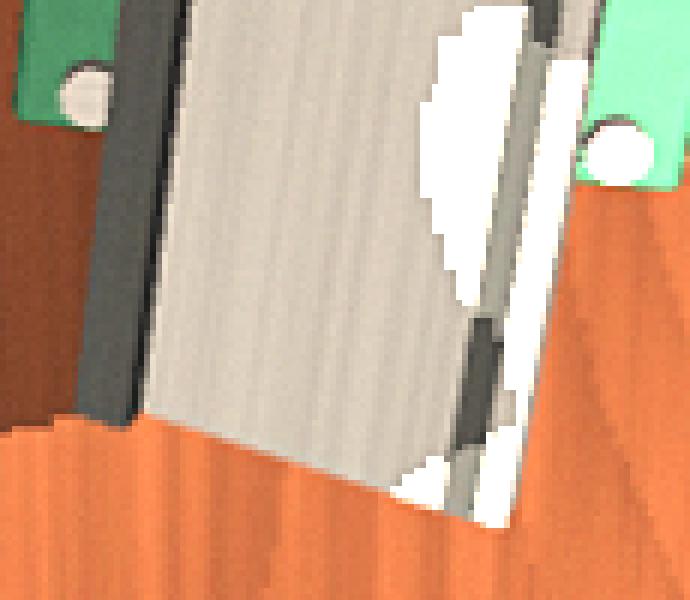

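```bash
cat >> h.py <<'E'
S,C=np.sin(np.radians(22)),np.cos(np.radians(22))
def bedframe(yaw,o):   # columns x,y,z ; yaw of x axis
    c,s=np.cos(yaw),np.sin(yaw); h=np.array([c,s,0]); y=np.array([-s,c,0]); x=h*C+np.array([0,0,S]); return np.c_[x,y,np.cross(x,y)],np.array(o)
E
python3 - <<'E'
from h import *
import json
p=pose("wrist",json.load(open("bed1.json")))
A=onplane(p,[[337.5,84.8],[307,350.7]],[0,0,1],.06+.007*C); d=A[0]-A[1]; print(A,np.linalg.norm(d))
yaw=np.arctan2(-d[0],d[1]); 
B,_=bedframe(yaw,[0,0,0]); o=A.mean(0)-B[:,2]*.007; print(np.degrees(yaw),o)
def local(px,h):
    X=onplane(p,px,B[:,2],B[:,2]@o+h); return ((X-o)@B*1000).round(1)
print("ledge top outer",local([[290+197/5.3,75+48/5.3],[297.8,348.8]],.007))
print("foot",local([[309.2,348.7]],0))
print("upper edges",local([[403.2,91.6],[358.8,365],[290+675/5.3,75+92/5.3],[370,367.8],[409.5,92]],0))
print("stop top front",local([[331.5,128.8],[399,136.3]],.02), "back",local([[334,99],[405.5,106]],.02),"knob",local([[377,116.5]],.035))
print("stop foot",local([[334.5,131.5],[395,140.5]],0))
np.savez("bed.npz",B=B,o=o)
E
```

```text
[[ 0.56423766  0.25170113  0.06649029]
 [ 0.53593671 -0.00583757  0.06649029]] 0.2590890257363625
-6.271076784995137 [0.55269374 0.12264535 0.06      ]
ledge top outer [[  -9.5  129.6    7. ]
 [ -10.5 -130.8    7. ]]
foot [[  -0.4 -131.     0. ]]
upper edges [[  55.6  128.9   -0. ]
 [  54.6 -131.5   -0. ]
 [  67.2  129.3    0. ]
 [  66.3 -130.7   -0. ]
 [  60.8  129.     0. ]]
stop top front [[ 4.  92.5 20. ]
 [61.6 92.8 20. ]] back [[  3.2 116.6  20. ]
 [ 63.  116.1  20. ]] knob [[ 45.4 105.3  35. ]]
stop foot [[-0.4 90.7  0. ]
 [55.  89.2 -0. ]]
```

```bash
cat >> h.py <<'E'
try:
    _z=np.load("bed.npz"); B,o=_z["B"],_z["o"]
except OSError: pass
GX,GZ=-.004,.0235       # TCP in casting frame
def tcp_bed(x,y,z): return o+B@np.array([x,y+GX,z+GZ])   # casting origin at bed (x,y,z)
RB=None
E
python3 - <<'E'
from h import *
R=eul(B[:,1],B[:,0],-B[:,2])
for b in((.026,-.01,.06),(.026,.005,.002),(.023,.04,0)):
    print(kinematics.ik(tcp_bed(*b),R).round(1))
a=np.radians(128.9); x=np.array([np.cos(a),np.sin(a),0]); G=eul(x,np.cross([0,0,-1],x),[0,0,-1])
g=np.array([.5219,-.2664,0])+GX*x+[0,0,GZ]; print(g)
fingers.set_gripper(.045)
arm.move_to(g+[0,0,.05],G); arm.movel(g,feed=.1); s=arm.get_state(); print(s["time"],s["position"],s["ft_force"])
fingers.set_gripper(0,80); s=arm.get_state(); print(s["time"],s["finger_gap"],s["gripper_force"],s["ft_force"])
E
```

```text
[-35.3  15.3  17.  125.9  14.7  20.1 -38.9]
[-41.5  24.7  24.5 124.3  -0.9  13.2 -26.2]
[-4.620e+01  2.630e+01  2.570e+01  1.226e+02  1.000e-01  1.420e+01
 -3.110e+01]
[ 0.52441185 -0.26951297  0.0235    ]
5.8417 [ 0.52476886 -0.26972444  0.02390605] [-0.14463666 -0.51180006  0.6172627 ]
6.2583 0.008257401420788912 80.7180404663086 [-2.70006744 -0.10379782  6.87701283]
```

Run:
```python
from h import *
import json
s=arm.get_state(); arm.movel(s["position"]+[0,0,.13],feed=.2)
R=eul(B[:,1],B[:,0],-B[:,2])
arm.move_to(tcp_bed(.028,.003,.05),R); arm.hold(.3)
s=arm.get_state(); print(s["time"],s["finger_gap"],s["ft_force"],((s["position"]-tcp_bed(.028,.003,.05))@B*1000).round(1))
json.dump({k:np.array(s[k]).tolist() for k in("position","ee_rot")},open("hov.json","w"))
shot("wrist","hov")
```

```text
8.9667 0.008352768905253837 [-0.22803565 -0.95636145 -7.19964935] [ 0.3 -0.7 -0.1]
```

View pics/hov.png

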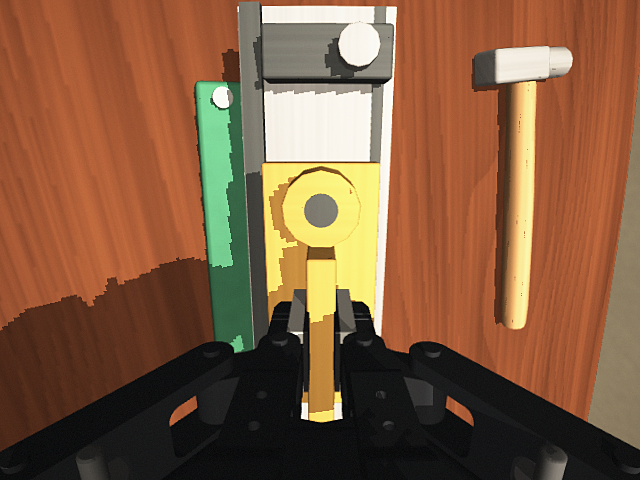

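The casting is held square: plate end edge at row 163 (cols 263–380), boss at (321,210), stop top's front edge at row 81–83, ledge inner edge at about col 262.

Run:
```python
from h import *
import json
p=pose("wrist",json.load(open("hov.json")))
def local(px,h): return ((onplane(p,px,B[:,2],B[:,2]@o+h)-o)@B*1000).round(1)
print("boss",local([[321,210]],.078),"want 28, 43"); print("plate end",local([[263,163],[380,163]],.06),"want 5..51, 58")
print("stop",local([[262.5,80],[391,82.5]],.02)); print("knob",local([[359,45]],.035))
# lower to bed
for z in(.012,.005): arm.movel(tcp_bed(.028,.003,z),feed=.12)
arm.hold(.2); f0=arm.get_state()["ft_force"]@B; print("f0",f0.round(2))
for k in range(14):
    z=.004-k*.0007
    arm.movel(tcp_bed(.028,.003,z),feed=.02); arm.hold(.05); f=arm.get_state()["ft_force"]@B-f0; print(round(z,4),f.round(1))
    if f[2]>4: break
s=arm.get_state(); print(s["time"],((s["position"]-tcp_bed(.028,.003,0))@B*1000).round(1),s["moment"]@B)
```

```text
boss [[28.3 43.8 78. ]] want 28, 43
plate end [[ 6.1 58.5 60. ]
 [50.9 58.5 60. ]] want 5..51, 58
stop [[ 1.3 93.4 20. ]
 [60.8 92.3 20. ]]
knob [[ 44.3 105.3  35. ]]
f0 [-3.04 -1.02 -7.05]
0.004 [ 0.6  1.1 -1.1]
0.0033 [ 0.   2.5 -0.1]
0.0026 [-0.2  1.2  0.1]
0.0019 [-0.2  1.2 -0.7]
0.0012 [-1.6  0.6  8.4]
11.4333 [0.  0.1 1.5] [-0.29406434  1.32513551  0.0306037 ]
```

Run:
```python
from h import *
f0=np.array([-3.,-.5,-7.2]); z=.0012; x=.028; h=[]
for k in range(16):
    x-=.0006
    arm.movel(tcp_bed(x,.003,z),feed=.02); arm.hold(.06); f=arm.get_state()["ft_force"]@B-f0
    h.append(f[0]); print(round(x,4),round(z,4),f.round(1))
    if f[2]<4: z-=.0002
    if f[2]>11: z+=.0002
    if k>2 and f[0]>np.median(h[1:4])+6: break
s=arm.get_state(); print(s["time"],((s["position"]-tcp_bed(x,.003,z))@B*1000).round(1),s["moment"]@B)
```

```text
0.0274 0.0012 [-0.7 -0.4 11.3]
0.0268 0.0014 [ 2.4 -0.8  7.9]
0.0262 0.0014 [3.8 0.5 6.9]
0.0256 0.0014 [5.1 0.9 8. ]
0.025 0.0014 [5.  0.7 8.6]
0.0244 0.0014 [4.8 0.5 9.4]
0.0238 0.0014 [ 5.7  1.  10. ]
0.0232 0.0014 [ 6.1  1.5 11.7]
0.0226 0.0016 [3.9 1.2 9.2]
0.022 0.0016 [4.6 1.  7.4]
0.0214 0.0016 [6.6 0.7 3.8]
0.0208 0.0014 [ 8.2 -1.6  5.2]
0.0202 0.0014 [10.  -0.2  5.3]
15.4417 [ 1.4 -0.3  0.2] [-0.42416893 -0.88178576 -0.11368841]
```

Run:
```python
from h import *
f0=np.array([-3.,-.5,-7.2]); z=.0014; x=.0206; h=[]
def st(y,v=.02):
    arm.movel(tcp_bed(x,y,z),feed=v); arm.hold(.06); f=arm.get_state()["ft_force"]@B-f0; print(round(x,4),round(y,4),round(z,4),f.round(1)); return f
for y in(.010,.018,.026,.030,.032):
    f=st(y,.03)
    if f[2]<4: z-=.0002
    if f[2]>10: z+=.0002
    if f[0]>14: x+=.0003
    if f[0]<6: x-=.0003
    if f[1]<-12: raise SystemExit("early")
for k in range(24):
    y+=.0005; f=st(y); h.append(f[1])
    if f[2]<4: z-=.0002
    if f[2]>10: z+=.0002
    if f[0]>14: x+=.0003
    if f[0]<6: x-=.0003
    if k>2 and f[1]<np.median(h[:3])-4: break
s=arm.get_state(); print(s["time"],((s["position"]-o)@B*1000).round(1),s["moment"]@B)
```

```text
0.0206 0.01 0.0014 [  8.9 -10.9  12.7]
0.0206 0.018 0.0016 [ 9.4 -8.1  8. ]
0.0206 0.026 0.0016 [10.1 -8.   8.8]
0.0206 0.03 0.0016 [ 9.7 -8.9  8.9]
0.0206 0.032 0.0016 [ 10.1 -10.2   9.5]
0.0206 0.0325 0.0016 [  9.6 -11.   11. ]
0.0206 0.033 0.0018 [10.7 -9.   6.3]
0.0206 0.0335 0.0018 [ 9.7 -9.3  6.7]
0.0206 0.034 0.0018 [10.3 -9.6  5.6]
0.0206 0.0345 0.0018 [10.  -9.2  7.4]
0.0206 0.035 0.0018 [ 11.3 -10.1   6.3]
0.0206 0.0355 0.0018 [ 10.1 -10.1   6.4]
0.0206 0.036 0.0018 [10.7 -9.3  7.4]
0.0206 0.0365 0.0018 [10.2 -8.5  7.1]
0.0206 0.037 0.0018 [  9.2 -10.    7.7]
0.0206 0.0375 0.0018 [10.2 -8.8  8.1]
0.0206 0.038 0.0018 [ 9.9 -9.5  7.5]
0.0206 0.0385 0.0018 [10.3 -9.   7.7]
0.0206 0.039 0.0018 [ 9.5 -9.4  7.8]
0.0206 0.0395 0.0018 [10.1 -9.3  8. ]
0.0206 0.04 0.0018 [ 10.4 -10.1   8.3]
0.0206 0.0405 0.0018 [10.3 -9.9  7.3]
0.0206 0.041 0.0018 [10.3 -9.6  8.2]
0.0206 0.0415 0.0018 [ 10.2 -10.2   7.9]
0.0206 0.042 0.0018 [10.4 -9.7  7.6]
0.0206 0.0425 0.0018 [ 9.6 -9.4  7.4]
0.0206 0.043 0.0018 [ 10.1 -10.6   8.8]
0.0206 0.0435 0.0018 [ 10.2 -10.7   9.2]
0.0206 0.044 0.0018 [  9.5 -11.5  10.2]
24.8833 [21.8 33.6 25. ] [-2.52303944 -1.32983787  0.0928494 ]
```

Actual TCP is 6.4 mm behind the command in y, so I'll look before going further.

Run:
```python
from h import *
import json
s=arm.get_state(); print(s["time"],s["joint_positions"].round(2),((s["position"]-o)@B*1000).round(2),(s["ft_force"]@B).round(1))
R=Ro.from_euler('xyz',s["ee_rot"],degrees=True).as_matrix(); print((R.T@np.c_[B[:,1],B[:,0],-B[:,2]]).round(4))
q=kinematics.ik(tcp_bed(.0206,.044,.0018),eul(B[:,1],B[:,0],-B[:,2])); print(q)
json.dump({k:np.array(s[k]).tolist() for k in("position","ee_rot")},open("sl.json","w"))
_,im=shot("wrist","sl"); cv2.imwrite("pics/slc.png",cv2.resize(im[0:300,190:450],None,fx=2,fy=2))
```

```text
24.8833 [-42.32  25.38  20.85 122.66  10.69  14.89 -41.34] [21.75 33.59 25.02] [  6.5 -12.    3. ]
[[ 1.0e+00  5.3e-03  7.5e-03]
 [-5.3e-03  1.0e+00  5.0e-04]
 [-7.5e-03 -5.0e-04  1.0e+00]]
[-42.48738926  25.40712045  20.47446387 122.57885407  10.57525818
  14.74496539 -41.35241012]
```

View pics/slc.png

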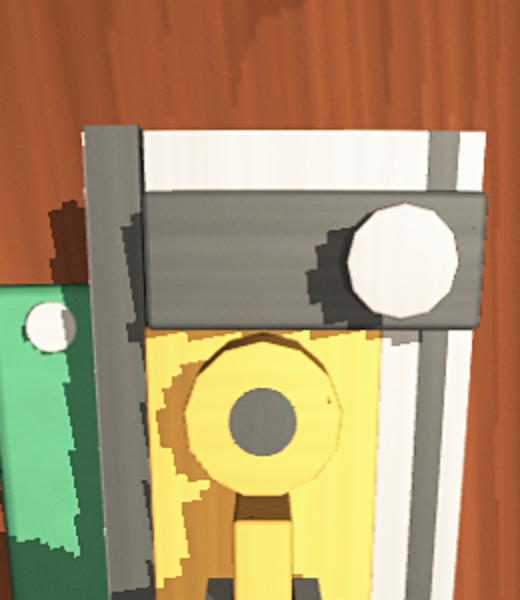

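The plate end appears to have just reached the stop. The arm is compliant (~1.7 N/mm), so the 6 mm lag is sliding friction (~9.5 N), and the force has only now started to rise. I'll check the stop position, confirm the rise, unwind and release.

Run:
```python
from h import *
import json
p=pose("wrist",json.load(open("sl.json")))
def local(px,h): return ((onplane(p,px,B[:,2],B[:,2]@o+h)-o)@B*1000).round(1)
print("stop",local([[265,163.5],[428,163.5]],.02),"knob",local([[190+402/2,261/2]],.035),"boss",local([[190+263/2,421/2]],.028))
f0=np.array([-3.,-.5,-7.2])
for y in(.0446,.0452,.0458,.0464):
    arm.movel(tcp_bed(.0206,y,.0018),feed=.02); arm.hold(.06); s=arm.get_state(); f=s["ft_force"]@B-f0
    print(y,f.round(1),((s["position"]-o)@B*1000).round(2),s["time"])
    if f[1]<-13.5: break
```

```text
stop [[ 1.8 94.4 20. ]
 [60.7 94.1 20. ]] knob [[ 44.1 105.8  35. ]] boss [[22.1 78.6 28. ]]
0.0446 [ 11.9 -14.2  10.8] [21.73 33.61 25.01] 25.2417
```

Run:
```python
from h import *
import json
f0=np.array([-3.,-.5,-7.2])
for y,x in((.042,.0209),(.040,.0212),(.0390,.0215)):
    arm.movel(tcp_bed(x,y,.0018),feed=.02); arm.hold(.06); s=arm.get_state(); f=s["ft_force"]@B-f0
    print(y,f.round(1),((s["position"]-o)@B*1000).round(2),s["time"])
    if f[1]>-2.5: break
fingers.set_gripper(.034,20); arm.hold(.2); s=arm.get_state(); print(s["time"],s["finger_gap"],((s["position"]-o)@B*1000).round(2),s["ft_force"].round(1))
arm.movel(s["position"]+B[:,2]*.07,feed=.1); arm.hold(.2)
s=arm.get_state(); print(s["time"])
json.dump({k:np.array(s[k]).tolist() for k in("position","ee_rot")},open("end.json","w"))
_,im=shot("wrist","end"); cv2.imwrite("pics/endc.png",cv2.resize(im[30:330,190:450],None,fx=2,fy=2))
```

```text
0.042 [10.2 -8.6  7.4] [21.8  33.59 25.03] 25.5833
0.04 [ 8.8 -3.8  4.4] [21.77 33.58 25.05] 25.8917
0.039 [ 8.3 -1.7  2.8] [21.8  33.52 25.03] 26.2
26.7667 0.034277396096151685 [21.27 35.15 25.32] [-0.2  0.4 -0.1]
27.8167
```

View pics/endc.png

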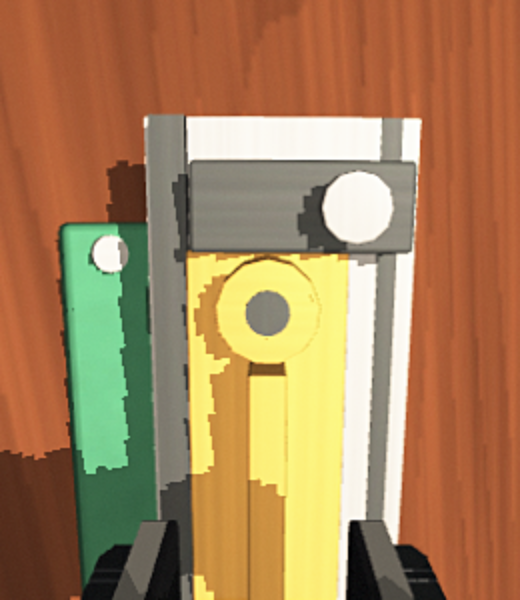

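The casting lies along the ledge with its end at the stop (row ~252 of the crop). One quick number check against the pre-release pose, then hand in.

Run:
```python
from h import *
import json
p=pose("wrist",json.load(open("end.json")))
L=lambda px,h: ((onplane(p,[[190+a/2,30+b/2] for a,b in px],B[:,2],B[:,2]@o+h)-o)@B*1000).round(1)
b=L([[268,313]],.028); st=L([[190,251],[412,251]],.02); pl=L([[188,254],[191,500],[349,254],[342,500]],.01); k=L([[358,207]],.035)
print(b,st,pl,k)
if abs(b[0][1]-78.6)<1.5 and abs(b[0][0]-22)<1.5: print(order.close_job())
```

```text
[[22.3 78.4 28. ]] [[ 1.4 94.  20. ]
 [61.2 94.1 20. ]] [[-0.1 92.6 10. ]
 [-1.2 18.2 10. ]
 [45.3 92.6 10. ]
 [45.4 18.2 10. ]] [[ 44.4 105.6  35. ]]
the job is handed in; nothing more can be done
None
```

The job is handed in: the casting lies flat along the ledge with its boss end just touching the stop. It was laid down about 34 mm short of the stop, slid into place, released and left clear of the gripper. Contact was felt at about 4–5 N, the stop did not visibly move, and it took about 28 s.

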